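Loosen the carton jig's clamp wheel and set its fence

TASK

With closed fingers, roll a fingertip along the ridged rim of the black clamp wheel on the carton jig to loosen it by two full turns counter-clockwise (seen from above), so that its red mark comes round twice and ends in line with the red line on the board again. Only then push the blue fence with the fingertips until it has slid the carton on the board square and snug against the wooden end stop, and take the hand away. Grip and lift nothing, do not touch the carton with the hand, and leave everything else where it is.

Things in the scene. Friction and masses are not known exactly. Their poses are not given: they have to be found in the camera images.
- jig: fixed plywood jig board, 220 mm (its x) by 440 mm (its y) and 18 mm thick, lying on the table at a random place and yaw; origin on its underside, z=0 at the table; the board runs from y=-250 to +190 mm. Its y axis is the sliding direction: in order along +y stand the clamp wheel (y=-140 mm), the blue fence, the carton and the wooden end stop. A red line (55 x 6 mm) painted on the board at +x of the wheel marks the wheel's starting direction
- wheel (a joint): turn of the clamp wheel about its vertical axis in rad, 0 at the start (tight, red mark in line with the red line), growing as it is loosened, counter-clockwise from above; two full turns are 12.57; stops at 0 and at 25.2. Friction torque 0.05 N m, so it stays where it is left. While it is tight the fence is clamped; at two turns it is free
- wheel_top (a point): centre of the clamp wheel's top face, on its axis, at x=0, y=-140 mm of the jig; 65 mm above the table when tight, rising 1.5 mm a turn. A steel stud 10 mm thick (through the brass nut, which stands 4 mm proud of the face) ends 80 mm above the table
- wheel_mark (a point): outer end of the red mark on the top face of the wheel, 31 mm from its axis; it points to the jig's +x at the start
- rim: the wheel's black rim, 68 mm across over 24 upright rounded ridges 3 mm deep, 24 mm high, its underside at about 41 mm above the table; origin at the centre of its underside. Free all round; below it the fence's flat aluminium arm (46 mm wide, along the jig's y) lies with its top 26 mm above the table
- fence (a joint): how far the fence has slid along the jig's +y in m; starts between 0.02 and 0.05; 0.11 when the carton is snug between it and the end stop; sliding friction 1.5 N once the wheel is loose
- fence_face (a point): middle of the fence's carton side, 45 mm above the table. The fence is an upright blue board 150 mm wide (jig's x), 12 mm thick (from this face towards the jig's -y), its top 74 mm above the table; its back is flat
- stop_face (a point): middle of the carton side of the wooden end stop, fixed, at jig y=+170 mm, 45 mm above the table; the stop is 160 mm wide, its top 73 mm above the table
- carton: closed loose brown carton, 150 mm (its x) by 120 mm (its y), 70 mm high, about 0.4 kg, standing on the jig board between fence and stop, a little askew and clear of both; origin at the centre of its underside, 18 mm above the table
- tape_roll: roll of tan parcel tape lying flat, 100 mm across, 48 mm high, loose bystander; origin at the centre of its underside
- glue_jar: white jar with an orange cap, 60 mm across, 85 mm high, loose bystander; origin at the centre of its underside
- small_carton: closed brown carton 90 x 110 x 50 mm, loose bystander; origin at the centre of its underside
- pen_mug: white mug, 76 mm across, 85 mm high, handle on one side, loose bystander; origin at the centre of its underside
- marker: blue marker lying on the table, 16 mm thick, 120 mm long; origin under its middle, loose bystander
- spare_knob: small black spare knob, 40 mm across, 30 mm high, loose bystander; origin at the centre of its underside
Things that resemble listed ones, but are neither listed nor needed, are in the scene too. Leave any turquoise or yellow look-alike of the carton alone.

How it is judged:
On the way, in this order (a step that is already met when the one before it is completed fails the run):
1. the clamp wheel is loosened by two full turns (value of joint wheel above 11.966 rad and distance of fence_face from where it was at the start of the episode below 0.01 m), for 0.2 s.
2. the fence has pushed the carton snug against the end stop (value of joint fence above 0.106 m and y of carton in the frame of jig above 0.1055 m and x of carton in the frame of jig between -0.06 and 0.06 m and angle between the y axis of carton and the y axis of jig, either way round below 0.05 rad and angle between carton's own z axis and vertical below 0.05 rad and height (world z) of carton below 0.024 m), for 0.2 s.
At the end, for the whole second after the job is handed in: The wheel stands two full turns from tight (within 0.6 rad, about 35 degrees); the fence joint is above 0.106 m, the carton within 4.5 mm of the end stop's face, within 60 mm of the jig's middle line, square to the jig within 0.05 rad, flat on the board and at rest (all of step 2 and value of joint wheel between 11.966 and 13.166 rad and linear speed of carton below 0.02 m/s); the robot touches nothing.
It fails at once if the fence is moved over 10 mm before the wheel is loosened by two turns (value of joint wheel below 11.966 rad and distance of fence_face from where it was at the start of the episode above 0.01 m).
It fails at once if the hand or arm touches the carton, or the carton is lifted or tipped (contact force between any of the fingers, the arm and carton above 1 N or height (world z) of carton above 0.035 m or angle between carton's own z axis and vertical above 0.3 rad).
It fails at once if the wheel is gripped between the fingers instead of rolled (horizontal distance between the grasp point and wheel_top below 0.012 m and contact force between the fingers and rim above 0.5 N).
It fails at once if the fence is taken between the fingers instead of pushed (y of the grasp point in the frame of fence_face between -0.012 and 0 m and x of the grasp point in the frame of fence_face between -0.075 and 0.075 m and height (world z) of the grasp point below 0.07 m).
It fails at once if a bystander is moved by more than 30 mm (distance of any of tape_roll, glue_jar, small_carton, pen_mug, marker, spare_knob from where it was at the start of the episode above 0.03 m).
It also fails if it takes over 67 s, if anything falls off the work surface, if the arm or the gripper's body presses on something with over 40 N, if the wrist force passes 120 N, or if a joint passes its speed limit or range.

ROBOT

A 6-joint arm with a two-finger parallel gripper is mounted at the origin on the work surface. World frame = base frame: x ahead of the robot, y to its left, z up, the work surface at z = 0. Lengths are in m, angles in rad, forces in N, time in s.
With the tool pointing down it reaches from about 0.275 to 0.875 m from the base axis. Payload 12.5 kg.
Tool frame: the origin (TCP) lies on the centre line of the jaws, within the pads' length; the fingertips stand r.finger_overhang ahead of it and the grasp point (between the pads) lies 3 mm ahead of it (r.finger_overhang is the distance from the TCP to the fingertips, in m); z points along the fingers, y is the direction in which the jaws open and shut (so a half turn about z gives the same grasp; the last joint's range is limited). The gripper opens to 85 mm and grips with 20 to 120 N. Pads are 22 mm wide; open, the fingers measure 114 mm over their backs; the gripper's body (76 mm by 85 mm) begins 54 mm behind the grasp point. The pads swing forward as they close: fully open they stand 13 mm farther back than shut.
Start: joints at [-1.365, 0.351, 1.652, -0, 1.139, -0.085], TCP at [0.158, -0.527, 0.253] pointing down, gripper open.
Joint ranges: [-2.75, 2.75], [-0.79, 2.1], [0.01, 2.65], [-1.57, 4.71], [0.07, 3.14], [-2.87, 2.87]. Speed limits (rad/s): [2.22, 2.22, 2.79, 3.14, 3.14, 3.14].

INTERFACE

Orientations are given as a unit quaternion [x, y, z, w].
In Python, from cell import r, optics gives the robot as it stands. The module is installed in compiled form; this text tells all that it offers. Calls block until the motion is done:
- r.move_to(position, orientation): joint-space move of the TCP to a pose.
- r.move_linear(position, rot=None, vel=0.15): straight line of the TCP; rot=None keeps the orientation; vel is the mean speed in m/s.
- r.set_joints(angles): joint-space move.
- r.set_gripper(opening, squeeze=None): opening from 0.0 (shut) to 1.0 (fully open); squeeze is the grip in N (None keeps the last); returns when the fingers have stopped.
- r.sleep(seconds).
- r.inverse_kinematics(position, orientation): joint angles nearest the present ones, or None.
- optics.get_image(name): name is "scene" or "top" or "wrist"; returns a dict with "pixels" (400x640x3 uint8, red, green, blue), "depth" (400x640 float32, m along the optical axis (not along the pixel's ray), 0 where there is no reading), "fx", "fy", "cx", "cy" (pixels), "camera_from_world" (4x4, takes a point from world to camera coordinates); the wrist camera has in their place "mount" (4x4, takes a point from camera to tool coordinates, whose origin is the TCP and whose axes are the flange's). Camera axes: x right, y down, z forward; pixel columns grow to the right and rows downward; lengths in m; the calibration is good to about 2 mm. A picture is of the moment at which its call begins: read the wrist's pose just before it.
A pose or a line that the arm cannot do raises r.PlanningError and nothing moves.
- r.hand_in(): hands the job in, once; it reports no verdict.
Readings, each from a call of its own:
- r.current_t(): time.
- r.current_q(): joint angles.
- r.current_qvel(): joint speeds.
- r.current_effort(): joint torques, N m.
- r.current_tool_pos(): TCP position.
- r.current_ee_rot(): TCP orientation.
- r.current_contact_force(): force on the tool from outside, world axes, zero at the start.
- r.current_torque(): the same for the moment, N m.
- r.current_opening(): opening from 0.0 (shut) to 1.0 (fully open).
Only numpy, scipy, OpenCV 4.12 (cv2) and the standard library are available. Lean on these libraries where they do the work, as an engineer would, in place of code of your own. Each camera call takes 0.05 s, during which the arm holds its last target.

## Working session

There is one attempt and no reset: what is moved stays moved. The work goes in short steps, each a Python script; the robot and the scene stay as the last script left them, time stands still between calls to the robot, and variables do not carry over. Pictures are saved under pics/ and viewed, and the job is handed in when it is done.

```bash
mkdir -p pics; python3 - <<'E'
from cell import r, optics
import cv2, numpy as np
print(r.current_t(), r.finger_overhang, r.current_tool_pos(), r.current_ee_rot())
for n in ["scene","top","wrist"]:
    d=optics.get_image(n)
    cv2.imwrite(f"pics/{n}0.png",d["pixels"][:,:,::-1])
    np.savez(f"{n}0.npz",**{k:v for k,v in d.items()})
    print(n,d["fx"],d["cx"],d["cy"]); print(d.get("camera_from_world",d.get("mount")))
E
```

```text
0.0 0.022 [ 0.15765125 -0.52659752  0.25275592] [ 9.89447471e-01  1.44890852e-01 -2.63877862e-05 -5.85286991e-04]
scene 404.4570146962354 310.2146940895227 196.24387000447777
[[ 0.20752226  0.9779643  -0.02281092 -0.12670225]
 [ 0.65223616 -0.15570694 -0.74185129 -0.26524064]
 [-0.72905589  0.13907255 -0.67017634  1.32770359]
 [ 0.          0.          0.          1.        ]]
top 393.0546885150859 326.171053695147 199.87380387505925
[[-0.02396537 -0.99959646  0.01525023  0.03257111]
 [-0.98271724  0.02075434 -0.18394586  0.54313686]
 [ 0.18355512 -0.01939499 -0.98281807  0.97939256]
 [ 0.          0.          0.          1.        ]]
wrist 277.1352861507749 320.9487779503734 199.82571679574474
[[ 1.17627215e-04 -9.56282074e-01 -2.92445860e-01  7.51751413e-02]
 [ 9.99999594e-01 -1.48745910e-04  8.88609657e-04 -1.32188715e-03]
 [-8.93261611e-04 -2.92445846e-01  9.56281669e-01 -1.20963619e-01]
 [ 0.00000000e+00  0.00000000e+00  0.00000000e+00  1.00000000e+00]]
```

View pics/scene0.png

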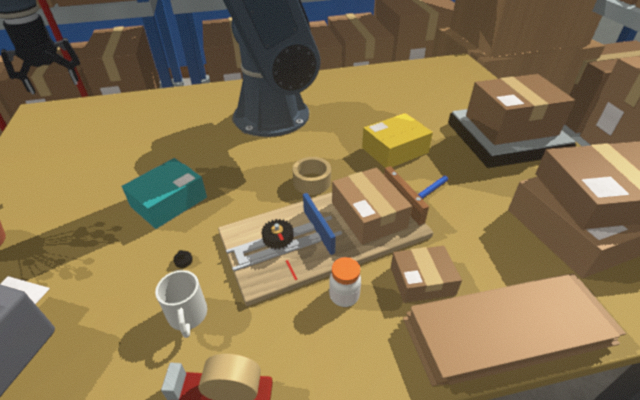

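View pics/top0.png

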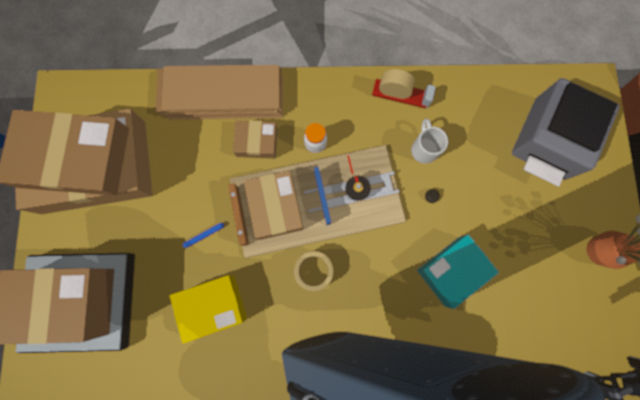

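View pics/wrist0.png

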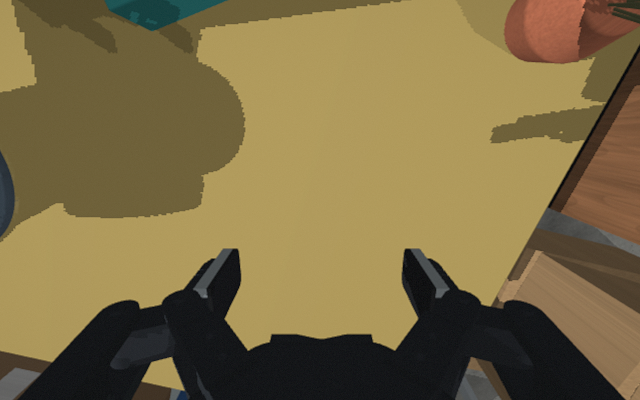

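```bash
cat > loc.py <<'E'
import numpy as np, cv2
def world_pts(d):
    M=np.linalg.inv(d["camera_from_world"]); Z=d["depth"]
    v,u=np.mgrid[:400,:640]
    X=(u-d["cx"])/d["fx"]*Z; Y=(v-d["cy"])/d["fy"]*Z
    return np.stack([X,Y,Z],-1)@M[:3,:3].T+M[:3,3]
def ray(d,u,v,z):
    M=np.linalg.inv(d["camera_from_world"])
    k=M[:3,:3]@np.array([(u-d["cx"])/d["fx"],(v-d["cy"])/d["fy"],1]); o=M[:3,3]
    return o+k*(z-o[2])/k[2]
E
python3 - <<'E'
import numpy as np, cv2
from loc import *
for n in ["top","scene"]:
    d=dict(np.load(n+"0.npz")); p=d["pixels"]; W=world_pts(d)
    h=cv2.cvtColor(p,cv2.COLOR_RGB2HSV)
    roi=(W[...,0]>.3)&(W[...,0]<.75)&(W[...,1]>-.2)&(W[...,1]<.35)&(d["depth"]>0)
    blue=(abs(h[...,0].astype(int)-108)<12)&(h[...,1]>130)&roi
    P=W[blue]; print(n,"blue",len(P),np.median(P,0), np.percentile(P[:,2],[5,50,95]))
    T=P[P[:,2]>.066]; T=T[np.linalg.norm(T[:,:2]-np.median(T[:,:2],0),axis=1)<.09]
    c=T.mean(0);_,_,V=np.linalg.svd(T[:,:2]-c[:2]); t=(T[:,:2]-c[:2])@V[0]; print(" fence top c",c,"dir",V[0],t.min(),t.max())
    red=((h[...,0]<6)|(h[...,0]>174))&(h[...,1]>150)&(p[...,0]>110)&roi
    nl,L,S,C=cv2.connectedComponentsWithStats(red.astype(np.uint8))
    for i in range(1,nl):
        if S[i,4]>6:
            v,u=np.nonzero(L==i); q=np.array([ray(d,a,b,.018) for a,b in zip(u,v)]); c=q.mean(0);_,_,V=np.linalg.svd(q[:,:2]-c[:2]); t=(q[:,:2]-c[:2])@V[0]
            print(" red",C[i],S[i],np.median(W[L==i],0),"on board",c,V[0],t.min(),t.max())
    # black wheel
    k=(p.max(2)<55)&roi&(W[...,2]>.035)&(W[...,2]<.075)
    nl,L,S,C=cv2.connectedComponentsWithStats(k.astype(np.uint8))
    for i in range(1,nl):
        if S[i,4]>40: print(" black",C[i],S[i],np.median(W[L==i],0))
    # board
    b=roi&(W[...,2]>.011)&(W[...,2]<.024)
    nl,L,S,C=cv2.connectedComponentsWithStats(b.astype(np.uint8))
    allb=np.isin(L,[i for i in range(1,nl) if S[i,4]>150])
    pts=W[allb][:,:2].astype(np.float32)
    rc=cv2.minAreaRect(pts); print(" board rect",rc)
    x,y,w,hh=180,120,260,150
    cv2.imwrite(f"pics/{n}_crop0.png",cv2.resize(p[120:280,190:450] if n=="top" else p[150:310,200:460],None,fx=3,fy=3,interpolation=2)[:,:,::-1])
E
```

```text
top blue 266 [0.51283376 0.03850058 0.07194359] [0.01208592 0.07194359 0.07600447]
 fence top c [0.5517607  0.0312743  0.07360786] dir [-0.97973174 -0.20031407] -0.07363000534610134 0.07094876055262428
 red [355.9 178.5] [354 176   5   6  20] [ 0.59575263 -0.05842441  0.06604306] on board [ 0.60744528 -0.06300179  0.018     ] [-0.96202621 -0.2729571 ] -0.007406652165316086 0.006755606127852754
 board rect ((0.553227424621582, 0.04407791793346405), (0.2208050638437271, 0.440612256526947), 11.415655136108398)
scene blue 254 [0.53102688 0.0367694  0.073278  ] [0.01263126 0.073278   0.07556495]
 fence top c [0.56135197 0.03006428 0.07393109] dir [0.97924127 0.20269812] -0.07493918175935406 0.06888639221234605
 red [280.37037037 236.66666667] [278 234   6   7  27] [ 0.59752148 -0.05904364  0.06629073] on board [ 0.55253261 -0.05556659  0.018     ] [0.97573951 0.21893473] -0.009835267092864993 0.009905277993598015
 red [291.         269.60526316] [286 261  11  19  38] [ 0.64844332 -0.04824615  0.01862135] on board [ 0.64802995 -0.0482391   0.018     ] [0.97872468 0.20517798] -0.025220183323422768 0.02555229438483424
 black [277.58112094 236.02359882] [263 221  30  27 339] [ 0.59432166 -0.06566569  0.06428595]
 board rect ((0.5535610914230347, 0.044883012771606445), (0.22315305471420288, 0.44026535749435425), 11.604402542114258)
```

```bash
ls pics
```

```text
scene0.png
scene_crop0.png
top0.png
top_crop0.png
wrist0.png
```

```bash
cat > h.py <<'E'
from cell import r, optics
import numpy as np, cv2
A=np.deg2rad(11.5); ex=np.array([np.cos(A),np.sin(A)]); ey=np.array([-np.sin(A),np.cos(A)])
O=np.array([.5534,.0445])+.03*ey
WC=O-.14*ey
def J(x,y): return O+x*ex+y*ey
def quat(psi): return [np.cos(psi/2),np.sin(psi/2),0,0]
def pol(phi,rad,tipz,c=WC): return [c[0]+rad*np.cos(phi),c[1]+rad*np.sin(phi),tipz+r.finger_overhang]
def snap(n,f):
    d=optics.get_image(n); cv2.imwrite("pics/"+f,d["pixels"][:,:,::-1]); return d
E
python3 - <<'E'
from h import *
r.set_gripper(0.0,40)
print(r.current_t(), r.current_opening())
K=np.deg2rad(52.8)
for deg in (-300,-240,-180,-120,-60,-30,0):
    phi=np.deg2rad(deg); psi=phi+np.pi+K
    q=r.inverse_kinematics(pol(phi,.056,.047),quat(psi)); print(deg,None if q is None else np.round(q,2))
d=snap("wrist","wrist1.png")
M=d["mount"]; Z=d["depth"]; v,u=np.mgrid[:400,:640]
P=np.stack([(u-d["cx"])/d["fx"]*Z,(v-d["cy"])/d["fy"]*Z,Z],-1)@M[:3,:3].T+M[:3,3]
m=(Z>0)&(abs(P[...,0])<.06)&(abs(P[...,1])<.09)&(P[...,2]<.06)&(P[...,2]>-.09)
for a in np.arange(.03,-.08,-.006):
    s=P[m&(abs(P[...,2]-a)<.003)]
    if len(s): print(round(a,3),len(s),s[:,:2].min(0).round(4),s[:,:2].max(0).round(4))
E
```

```text
0.9167 0.00018595186843066148
-300 [-0.1   0.68  1.63 -0.    0.83  2.64]
-240 [-0.11  0.6   1.79 -0.    0.75  1.58]
-180 [-0.21  0.57  1.85 -0.    0.72  0.44]
-120 [-0.28  0.62  1.76 -0.    0.77 -0.68]
-60 [-0.26  0.69  1.6  -0.    0.84 -1.7 ]
-30 [-0.22  0.72  1.55 -0.    0.87 -2.19]
0 [-0.17  0.72  1.54 -0.    0.88 -2.67]
0.018 64 [ 0.0072 -0.0088] [0.0122 0.0097]
0.012 243 [ 0.0069 -0.0148] [0.0125 0.0119]
0.006 286 [ 0.0069 -0.0149] [0.0123 0.0121]
0.0 330 [ 0.0065 -0.015 ] [0.0125 0.0122]
-0.006 365 [ 0.0069 -0.0149] [0.0125 0.0122]
-0.012 257 [-0.0111 -0.0149] [0.0126 0.012 ]
-0.018 571 [-0.0106 -0.0212] [0.0141 0.0188]
-0.024 1236 [-0.0118 -0.0333] [0.0149 0.0313]
-0.03 2061 [-0.0104 -0.038 ] [0.0149 0.0358]
-0.036 3722 [-0.0084 -0.0436] [0.0137 0.0394]
-0.042 2394 [-0.0085 -0.0474] [0.0181 0.0448]
-0.048 4077 [-0.0084 -0.054 ] [0.0189 0.0503]
-0.054 5860 [-0.0092 -0.0577] [0.0189 0.0548]
-0.06 5960 [-0.0051 -0.0624] [0.0191 0.0596]
-0.066 9699 [-0.0009 -0.0639] [0.0194 0.0609]
-0.072 5427 [ 0.0071 -0.062 ] [0.0216 0.0597]
-0.078 2164 [ 0.0153 -0.0208] [0.0219 0.018 ]
```

View pics/wrist1.png

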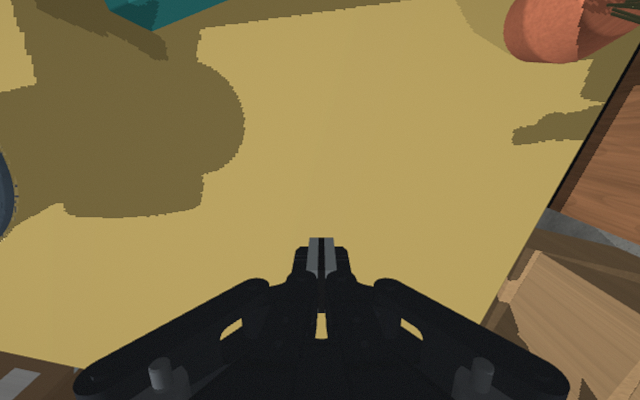

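View pics/scene_crop0.png

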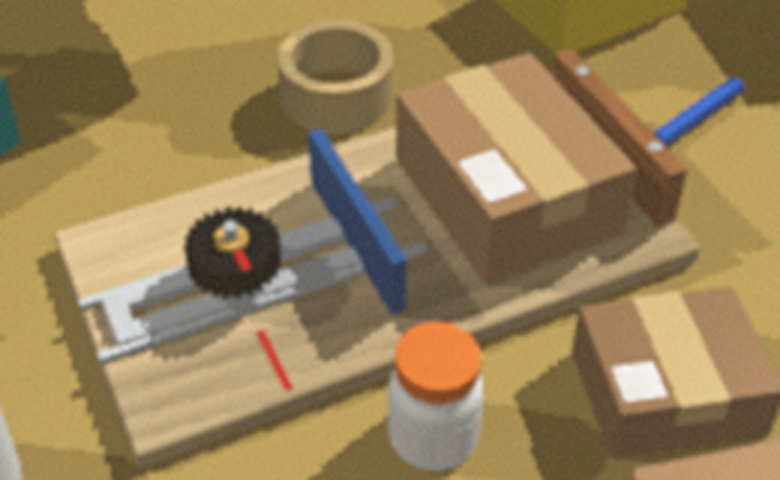

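```bash
cat >> h.py <<'E'
K=np.arctan2(13.5,11)
def go(deg,rad,tip=.040,vel=.08):
    p=np.deg2rad(deg); r.move_linear(pol(p,rad,tip),quat(p+np.pi+K),vel)
def F(deg,f0):
    p=np.deg2rad(deg); f=r.current_contact_force()-f0
    return f[0]*np.cos(p)+f[1]*np.sin(p), -f[0]*np.sin(p)+f[1]*np.cos(p)
E
python3 - <<'E'
from h import *
s=-300
p=np.deg2rad(s)
r.move_to(pol(p,.064,.12),quat(p+np.pi+K)); print(r.current_t())
go(s,.064,vel=.15); r.sleep(.1); print(r.current_t(), r.current_tool_pos()-np.array(pol(p,.064,.04)))
f0=r.current_contact_force(); np.save("f0.npy",f0); print(f0)
rad=.056
go(s,rad)
while rad>.046:
    rad-=.001; go(s,rad,vel=.03); f=F(s,f0); print(round(rad,4),np.round(f,2),round(r.current_t(),2))
    if abs(f[0])>3: break
E
```

```text
3.4333
4.2167 [ 0.00071815 -0.00010527  0.00125003]
[-0.04622397  0.07672223 -0.88168072]
0.055 [-0.8  -0.42] 4.72
0.054 [0.5 0.3] 4.97
0.053 [-0.45 -0.12] 5.22
0.052 [0.91 1.09] 5.47
0.051 [ 0.17 -0.3 ] 5.72
0.05 [-0.25 -0.28] 5.97
0.049 [ 0.1  -0.21] 6.22
0.048 [-0.1 -0.5] 6.47
0.047 [0.35 0.06] 6.72
0.046 [1.9  0.07] 6.97
```

```bash
python3 - <<'E'
from h import *
f0=np.load("f0.npy"); rad=.0455; s=-300
for k in range(4):
    s+=12
    go(s,rad,vel=.06); f=F(s,f0); print(s,round(rad,4),np.round(f,2),round(r.current_t(),2))
    if f[0]>12: rad+=.0007
    elif f[0]<2.5: rad-=.0005
snap("top","top1.png");snap("scene","scene1.png")
a=cv2.imread("pics/scene1.png")[190:290,210:370]; b=cv2.imread("pics/top1.png")[130:230,290:450]
cv2.imwrite("pics/c1.png",cv2.resize(np.hstack([a,b]),None,fx=2.5,fy=2.5,interpolation=2))
E
```

```text
-288 0.0455 [6.74 0.83] 7.33
-276 0.0455 [4.96 1.58] 7.68
-264 0.0455 [6.81 2.22] 8.04
-252 0.0455 [5.23 2.14] 8.4
```

View pics/c1.png

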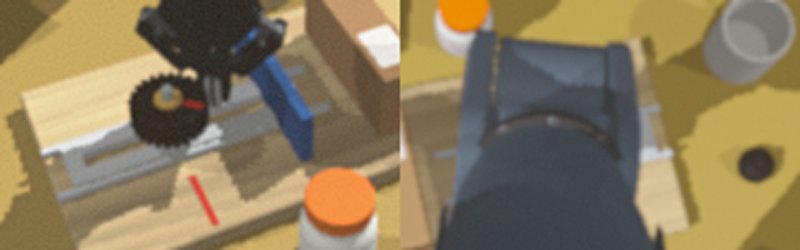

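```bash
cat >> h.py <<'E'
from loc import world_pts, ray
def mark(z=.066,save=None):
    d=optics.get_image("scene"); p=d["pixels"]
    if save: cv2.imwrite("pics/"+save,cv2.resize(p[150:310,200:460],None,fx=3,fy=3,interpolation=2)[:,:,::-1])
    h=cv2.cvtColor(p,cv2.COLOR_RGB2HSV)
    red=((h[...,0]<6)|(h[...,0]>174))&(h[...,1]>150)&(p[...,0]>100)
    v,u=np.nonzero(red)
    q=np.array([ray(d,a,b,z)[:2] for a,b in zip(u,v)])-WC if len(u) else np.zeros((0,2))
    q=q[np.linalg.norm(q,axis=1)<.036]
    if len(q)<4: return None,len(q)
    m=q.mean(0); return (np.rad2deg(np.arctan2(m[1],m[0]))-11.5)%360,len(q)
def orbit(s,end,rad,step=15):
    f0=np.load("f0.npy")
    while s<end-.1:
        st=min(step,end-s); s+=st
        go(s,rad,vel=.075); f=F(s,f0)
        print(round(s),round(rad,4),np.round(f,1),round(r.current_t(),2))
        if f[0]>9: rad+=.0006
        elif f[0]<3: rad-=.0006
        rad=max(rad,.0425)
    return rad
E
python3 - <<'E'
from h import *
print(mark())
rad=.0455;s=-252
for e in (-192,-132,-72,-12):
    rad=orbit(s,e,rad); s=e; print("mark",mark())
E
```

```text
(np.float64(53.91173520570713), 20)
-237 0.0455 [6.  2.6] 8.96
-222 0.0455 [5.5 2.7] 9.37
-207 0.0455 [6.5 2.3] 9.78
-192 0.0455 [6. 2.] 10.18
mark (np.float64(114.50111133146434), 21)
-177 0.0455 [4.8 2.5] 10.64
-162 0.0455 [4.9 2. ] 11.05
-147 0.0455 [1.7 1.4] 11.46
-132 0.0449 [3.9 1.2] 11.87
mark (np.float64(172.59636141712002), 11)
-117 0.0449 [2.2 1.6] 12.32
-102 0.0443 [3.4 1.9] 12.73
-87 0.0443 [3.1 0.3] 13.14
-72 0.0443 [2.5 1.5] 13.55
mark (None, 1)
-57 0.0437 [5.1 1. ] 14.01
-42 0.0437 [5.2 1.3] 14.42
-27 0.0437 [5.3 1. ] 14.82
-12 0.0437 [6.2 1.4] 15.23
mark (None, 0)
```

```bash
cat >> h.py <<'E'
def rewind(s_from,s_to):
    go(s_from,.062,vel=.15); go(s_from,.066,.10,vel=.2)
    a=mark(z=.067); print("mark after retract",a)
    p=np.deg2rad(s_to); r.move_to(pol(p,.066,.10),quat(p+np.pi+K)); 
    go(s_to,.064,vel=.15); r.sleep(.1); np.save("f0.npy",r.current_contact_force()); go(s_to,.049,vel=.1)
    print("t",r.current_t())
E
python3 - <<'E'
from h import *
rewind(-12,-300)
print(mark(save="sc2.png"))
E
```

```text
mark after retract (None, 0)
t 21.2417
(np.float64(285.85517740844074), 20)
```

View pics/sc2.png

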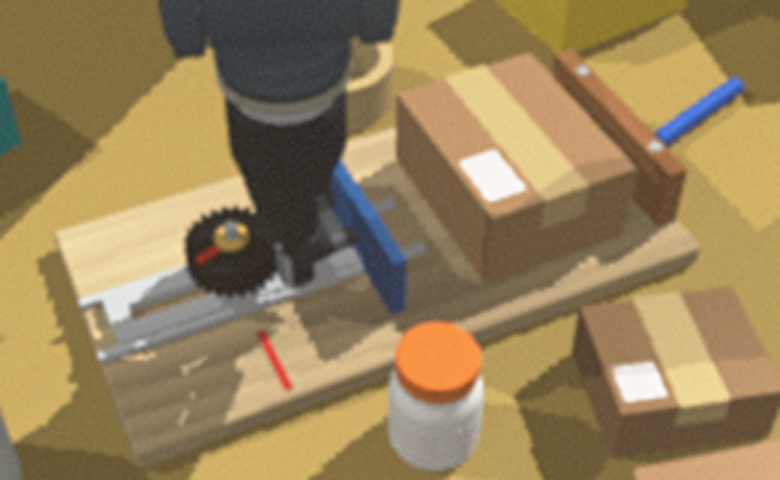

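```bash
python3 - <<'E'
from h import *
rad=.0455;s=-300
go(s,rad,vel=.06)
for e in (-240,-180,-120,-12):
    rad=orbit(s,e,rad); s=e; print("mark",mark())
rewind(-12,-300)
print(mark(z=.0675))
E
```

```text
-285 0.0455 [9.5 1.3] 21.95
-270 0.0461 [6.5 0.9] 22.36
-255 0.0461 [7.1 0.7] 22.77
-240 0.0461 [7.  3.2] 23.18
mark (np.float64(348.99252842122587), 19)
-225 0.0461 [5.7 2.6] 23.63
-210 0.0461 [5.  2.8] 24.04
-195 0.0461 [4.9 2.5] 24.45
-180 0.0461 [2.9 1.7] 24.86
mark (np.float64(55.29237165009975), 27)
-165 0.0455 [5.  2.3] 25.32
-150 0.0455 [3.6 1.1] 25.73
-135 0.0455 [0.3 0.5] 26.13
-120 0.0449 [2.3 0.5] 26.54
mark (np.float64(113.87149474735055), 23)
-105 0.0443 [4.3 0.5] 27.0
-90 0.0443 [3.2 0.2] 27.41
-75 0.0443 [3.1 0.1] 27.82
-60 0.0443 [3.5 1.4] 28.23
-45 0.0443 [2.4 0.9] 28.63
-30 0.0437 [5.5 1.6] 29.04
-15 0.0437 [5.7 1.4] 29.45
-12 0.0437 [5.8 0.4] 29.7
mark (None, 0)
mark after retract (None, 0)
t 35.7083
(np.float64(209.86049964359918), 21)
```

```bash
python3 - <<'E'
from h import *
rad=.0457;s=-300
go(s,rad,vel=.06)
for e in (-210,-165,-150): rad=orbit(s,e,rad); s=e; print("mark",mark(z=.068))
for i in range(2):
    m=mark(z=.068)[0]
    rem=(360-m) if m>180 else -m
    if rem>6: e=s+rem; rad=orbit(s,e,rad); s=e; print("mark",mark(z=.068))
np.save("s.npy",s)
mark(z=.068,save="sc3.png")
E
```

```text
-285 0.0457 [6.7 0.9] 36.42
-270 0.0457 [7.8 0.3] 36.83
-255 0.0457 [7.3 0.2] 37.23
-240 0.0457 [ 6.1 -0.1] 37.64
-225 0.0457 [5.2 0.8] 38.05
-210 0.0457 [4.8 0.7] 38.46
mark (np.float64(301.04698757716045), 33)
-195 0.0457 [4.1 1.4] 38.92
-180 0.0457 [4.4 2.1] 39.33
-165 0.0457 [3.5 2. ] 39.73
mark (np.float64(349.94297310507204), 25)
-150 0.0457 [1.2 0.8] 40.19
mark (np.float64(5.910287121619028), 25)
```

View pics/sc3.png

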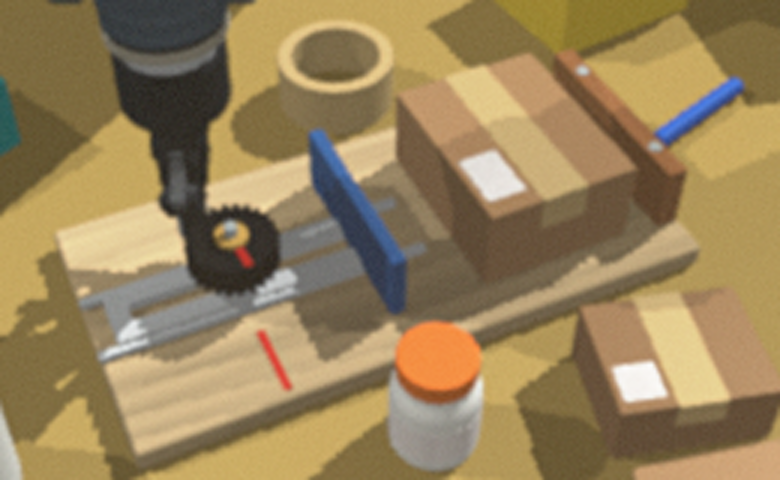

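```bash
python3 - <<'E'
from h import *
s=float(np.load("s.npy"))
go(s,.062,vel=.15); go(s,.066,.11,vel=.2)
Q=quat(A+np.pi/2)
P=lambda y,tip=.042:[*J(0,y),tip+r.finger_overhang]
r.move_to(P(-.078,.11),Q); print(r.current_t(), mark(z=.068))
r.move_linear(P(-.078),None,.15); r.sleep(.1); f0=r.current_contact_force()
r.move_linear(P(-.066),None,.05)
y=-.066
for y in (-.04,-.01,.01,.018):
    r.move_linear(P(y),None,.06); f=(r.current_contact_force()-f0)[:2]; print(y,np.round([f@ex,f@ey],1),round(r.current_t(),2))
while y<.032:
    y+=.0015; r.move_linear(P(y),None,.03); f=(r.current_contact_force()-f0)[:2]; print(round(y,4),np.round([f@ex,f@ey],1),round(r.current_t(),2))
    if -f@ey>12: break
mark(save="sc4.png")
E
```

```text
41.65 (np.float64(6.223123701346502), 20)
-0.04 [ 0.4 -0.9] 43.38
-0.01 [-0.2 -0.4] 44.02
0.01 [-0.6 -0.5] 44.51
0.018 [ 0.4 -0.9] 44.79
0.0195 [-0.7  0. ] 45.04
0.021 [-0.3 -2.4] 45.29
0.0225 [-0.4 -1.7] 45.54
0.024 [ 0.8 -1.2] 45.79
0.0255 [-0.7 -1.4] 46.04
0.027 [-0.3 -1.7] 46.29
0.0285 [-1.3 -6.4] 46.54
0.03 [ -2.1 -18.2] 46.79
```

View pics/sc4.png

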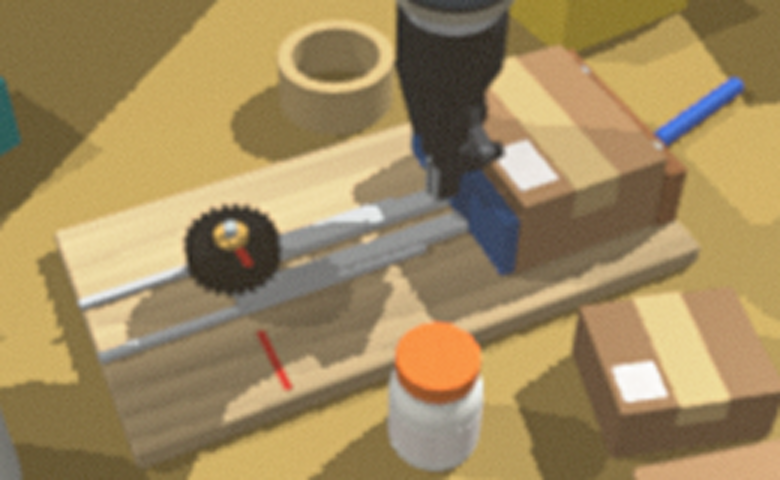

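```bash
python3 - <<'E'
from h import *
P=lambda y,tip=.042:[*J(0,y),tip+r.finger_overhang]
r.move_linear(P(.031),None,.03); print(r.current_contact_force()); r.sleep(.3)
r.move_linear(P(0.0),None,.1); r.move_linear(P(-.02,.2),None,.25); print(r.current_t())
q=r.current_q(); q[0]-=1.0; r.set_joints(q); r.sleep(.3)
print(r.current_t())
print(mark(z=.068,save="sc5.png"))
for n in("top","scene"):
    d=snap(n,n+"5.png"); W=world_pts(d); p=d["pixels"]; h=cv2.cvtColor(p,cv2.COLOR_RGB2HSV)
    rel=W[...,:2]-O; X=rel@ex; Y=rel@ey; Z=W[...,2]; ok=d["depth"]>0
    t=ok&(abs(Z-.088)<.006)&(abs(X)<.12)&(Y>-.05)&(Y<.22)
    pts=np.stack([X[t],Y[t]],1).astype(np.float32)*1000; print(n,"carton top",cv2.minAreaRect(pts),len(pts),Z[t].mean())
    b=ok&(abs(h[...,0].astype(int)-108)<12)&(h[...,1]>130)&(Z>.066)&(abs(X)<.1)&(abs(Y)<.1)
    print(" fence top y",Y[b].mean(),"-> joint",Y[b].mean()+.006+.06)
E
```

```text
[  3.01827525 -25.83135616   0.24948405]
48.6333
50.85
(np.float64(5.774229137473636), 25)
top carton top ((1.3702926635742188, 109.79830169677734), (120.02704620361328, 151.1619415283203), 89.9693374633789) 2810 0.08783092752206638
 fence top y 0.04437717714772131 -> joint 0.1103771771477213
scene carton top ((1.5941085815429688, 109.89187622070312), (154.5160675048828, 121.29750061035156), 0.13164371252059937) 2486 0.08770980809991881
 fence top y nan -> joint nan<stdin>:14: RuntimeWarning: Mean of empty slice.
  ret = ret.dtype.type(ret / rcount)
```

View pics/sc5.png

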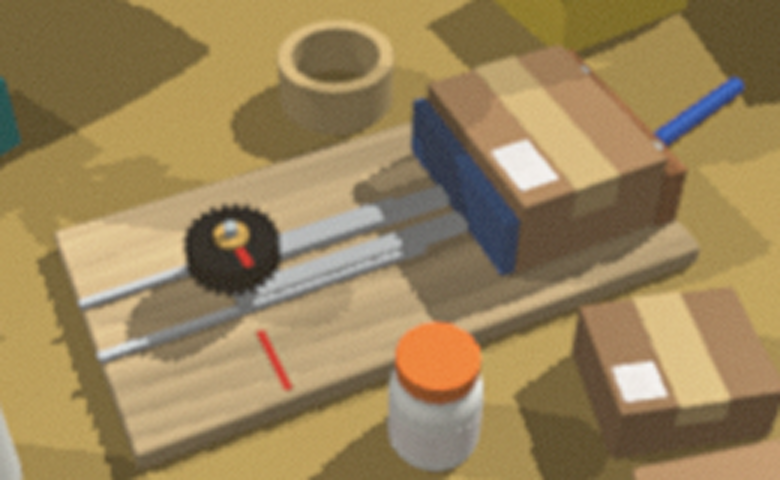

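View pics/top5.png

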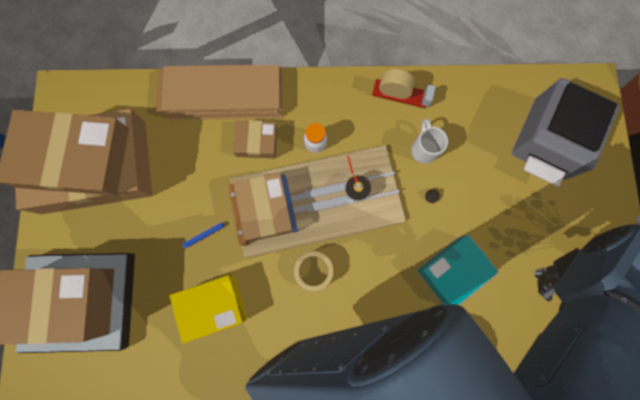

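The pictures show the mark in line with the red line. The carton is square and snug, with its centre at y = 109.8 mm in the jig frame. The fence is at about 0.110 m, the bystanders haven't moved, and the hand is clear.

```bash
python3 - <<'E'
from cell import r
r.hand_in(); print(r.current_t())
E
```

```text
the job is handed in; nothing more can be done
the job is handed in; nothing more can be done
```

I loosened the clamp wheel by two turns, pushed the fence until the carton was snug against the end stop, and handed the job in. My last clock reading before that was about 51 s, within the 67 s limit.

**Wheel:** With the fingers closed, I rolled it in three arcs of 288°, 288° and 150°. Following the mark in the pictures gave about 286°, then 570°, then about 726°. The mark ended about 6° past the jig's x direction, against a tolerance of about 35°.

**Fence:** I pushed the middle of its back. The push force stayed at 2.5 N or less, then rose to about 26 N as the carton seated, and I backed the hand off.

**Last checks, with the hand clear:**

| Item | Measured | Required |
|---|---|---|
| Fence joint | about 0.110 m | above 0.106 m |
| Carton y in the jig frame | about 109.8 mm (top and scene cameras) | above 105.5 mm |
| Carton x in the jig frame | about 1.5 mm | within ±60 mm |
| Carton squareness | within about 0.15° (0.003 rad) | within 0.05 rad |

- **Carton flat:** its top measured 88 mm above the table, as expected when it lies flat on the board.
- **Bystanders:** they look unmoved in the before and after pictures; I did not measure them.
- **Check that failed:** the scene camera gave no fence reading at the end, because its colour mask found no blue pixels there. The fence value comes from the top camera alone.

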